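# Set the sanding block flush on the bevelled leg

### The arm

A 6-joint arm with a two-finger parallel gripper is mounted at the origin on the work surface. World frame = base frame: x ahead of the robot, y to its left, z up, the work surface at z = 0. Lengths are in mm, angles in rad, forces in N, time in s.
With the tool pointing down it reaches from about 375 to 900 mm from the base axis. Payload 3.1 kg.
Tool frame: the origin (TCP) lies midway between the tips of the shut fingers; the grasp point (between the pads) lies 19 mm behind it; z points along the fingers, y is the line along which they close (so a half turn about z gives the same grasp; the last joint's range is limited). The gripper opens to 85 mm and grips with 20 to 120 N. Pads are 22 mm wide; open, the fingers measure 114 mm over their backs; the gripper's body (76 mm by 85 mm) begins 54 mm behind the grasp point. The pads swing forward as they close: fully open they stand 13 mm farther back than shut.
Start: joints at [1.135, 0.527, 1.433, -0, 1.181, -0.178], TCP at [159.306, 604.333, 192.11] pointing down, gripper open.
Joint ranges: [-3.08, 3.08], [-0.75, 2.2], [0.22, 2.44], [-1.43, 4.57], [0, 2.65], [-2.85, 2.85]. Speed limits (rad/s): [2.79, 2.79, 3.14, 3.14, 3.14, 3.14].

### API

Orientations are given as [roll, pitch, yaw] about the fixed x, y, z axes, in that order (R = Rz(yaw) Ry(pitch) Rx(roll)).
In Python, from plant import * gives the robot as it stands. The module is installed in compiled form; this text tells all that it offers.
- The arm moves only by the tool jog_arm, never from a script. Its argument "commands" is a list of rows, each a list of 3 entries, a list of its own where there are three numbers: the turn, a rotation vector about the tool's x, y, z in degrees, then the shift along the tool's x, y, z in m, then the opening in per cent of the stroke, from 0 (shut) to 100 (fully open). In form: [[[rx, ry, rz], [dx, dy, dz], grip], ...]. A call has 1 to 20 rows; each row is the pose to reach, as a shift and turn from the pose commanded when the call began, along the tool's axes at that moment; what a row does not reach only later rows make up. A row lasts 1/8 s, in which the tool goes at most 62.5 mm and 10.7 degrees, less where a joint would pass 70% of its speed; a pose out of reach is approached as far as the arm can. A call with a gripper value outside its range is refused whole. The fingers move at their own pace and stop on an object; "force" is the grip in N (left out, the last holds). Time passes only in rows, so rows that repeat a pose let the fingers close. It gives the time, the measured TCP pose, the force, the opening and the grip force at its end, in the units of the state.
- state(): the state, without advancing time (a new reading comes with each control period).
- capture(name): name is "scene" or "side" or "wrist"; returns (picture, depth): 480x640x3 uint8, blue, green, red; 480x640 float32, mm along the optical axis (not along the pixel's ray), 0 where there is no reading.
- camera_info(name): a dict with "vfov" (degrees; the focal length in pixels is half the picture's height over the tangent of half this angle, whatever the lens; pixels are square), "cx", "cy" (the principal point, pixels), "eye" and "attitude" of the camera in the world; the wrist camera has in their place "hand_eye" (4x4, takes a point from camera to tool coordinates, whose origin is the TCP and whose axes are the flange's). Camera axes: x right, y down, z forward; pixel columns grow to the right and rows downward; lengths in mm; the calibration is good to about 2 mm. The wrist camera is an equidistant fisheye: a pixel r from the principal point sees the ray r / f radians off the axis. A picture is of the moment at which its call begins: read the wrist's pose just before it. camera_info takes no time and is no camera call.
- job_done(): hands the job in; it is judged then, once.
Trained networks look in the newest picture that a camera, given by its name, has taken for a name from the list of things; names that differ only in an ending like _2 or _b are one class to them, and where a whole thing is asked for, a point or a joint stands for the part that bears it (a point fixed in the world has none). Each returns a list of dicts, best first, with "conf" (0 to 1); they miss things now and then, are a little off and sometimes report something else, mostly with a low value. They report only what shows in the picture. A call takes as long as a camera call. They do not tell look-alikes from the thing itself.
- recognise(label, camera): "box" ([left, top, right, bottom] in pixels, round what is visible of it).
- silhouettes(label, camera): "region" (480x640 bool, what is visible of it) and "box" ([left, top, right, bottom] in pixels, round what is visible of it).
The state is a dict: "time_s": time; "qpos": joint angles; "qvel": joint speeds; "effort": joint torques, N m; "tool_pos": TCP position; "eef_rot": TCP orientation; "wrist_force": force on the tool from outside, world axes, zero at the start; "wrist_torque": the same for the moment, N m; "width": opening from 0.0 (shut) to 1.0 (fully open); "grip_force": force on a finger pad.
Only numpy, scipy, OpenCV 4.12 (cv2) and the standard library are available. Lean on these libraries where they do the work, as an engineer would, in place of code of your own. Each camera call takes 0.05 s, during which the arm holds its last target. There are 200 camera calls.

### The job

Pick up the flat-soled sanding block (not the one with the bowed sole), turn it so that its flat abrasive sole meets the long bevel of the leg clamped in the vise, and tilt it until it lies flush and squarely over the middle of the bevel, running along its length. Finish while still holding it there, pressed gently against the wood and kept still, ready for the first stroke; do not let go, and leave everything else on the bench where it is.

Things in the scene. Friction and masses are not known exactly. Their poses are not given: they have to be found in the camera images.
- flat_block: The flat-soled sanding block, standing on end: a wooden board 100 mm tall (own z), 60 mm wide (own y), 28 mm thick (own x), about 0.17 kg. Origin: centre of the board's lower end. Its flat abrasive sole is the -x side (at x = -14 mm); on the +x side a rounded palm ridge, 24 mm wide, from 15 to 85 mm up, reaches x = +26 mm. The side edges y = +-30 mm are plain and free to grip.
- flat_face (a point): The centre of the flat block's abrasive face, 50 mm above its lower end; axes as flat_block (x points from the abrasive to the palm ridge, z along the 100 mm length). The abrasive starts turned roughly away from the leg's bevel. The flat and the bowed block start side by side in either order, about 100 mm or more apart.
- bowed_block: Another sanding block of the same size and back, but its cork sole (-x side) bulges outward across its width, to x = -22 mm in the middle. Not wanted: leave it standing. Origin: centre of the board's lower end, z up.
- vise: The vise's foot: a base plate 170 x 215 mm with two trunnion cheeks 120 mm high, bolted to the bench. Origin: middle of the base plate's underside, own x the way the bevel faces.
- chisel: A bystander: wooden-handled bench chisel, about 330 mm long, lying on the bench. Origin near its middle, own x along it.
- gauge: A bystander: wooden marking gauge, 210 mm long, 68 mm high, lying on the bench. Origin under its middle.
- square: A bystander: try square, stock 110 mm, blade 170 mm, lying on the bench. Origin under the stock.
- mallet: A bystander: wooden joiner's mallet, about 260 mm long, head 120 x 75 x 65 mm. Origin under its handle.
- glue: A bystander: white glue bottle, 60 mm across and 165 mm high, standing. Origin: centre of its underside.
- offcut: A bystander: offcut of leg stock 110 x 48 x 48 mm. Origin: centre of its underside.
- bevel (a point): The bevelled end of a square hardwood leg, 48 x 48 mm, clamped upright and immovable in the vise. Origin: centre of the flat bevel, which is 96 mm long (own x, pointing down the slope) and 48 mm wide (own y, level); own z points square out of it. It stands 20 to 40 degrees off vertical and faces roughly to the robot's left. Its sharp top is at x = -48 mm; the jaws begin 30 mm below its foot.
- vise_head: The vise's tilting head together with the leg clamped in it: two aluminium jaw plates 150 mm wide and 100 mm high, guide rods, screw and handwheel (reaching 200 mm to the side away from the bevel). It leans up to 10 degrees either way and is locked there. Origin: on the tilt axis, own y along that axis.
Mind the look-alikes: they are no part of the job. What is shaped like the bowed_block but pink is not meant.

How it is judged:
By the outcome, as a careful person would: the job done as asked, in the order asked, and still so for the second after the job is handed in, while the arm keeps its last pose, push and grip.
It also fails if it takes over 42 s, if anything falls off the work surface, if the arm or the gripper's body presses on something with over 40 N, if the wrist force passes 120 N, or if a joint passes its speed limit or range.

## Working session

There is one attempt and no reset: what is moved stays moved. The work goes in short steps, Python scripts to look and compute and a tool call to move; the robot and the scene stay as the last step left them, time stands still between calls to the robot, and variables do not carry over. Pictures are saved under pics/ and viewed, at most 10 in all, crops included, and the job is handed in when it is done.

Besides the shell and the picture viewer there is one more tool, called as name(argument=value, ...) on one line, values as JSON. jog_arm: Moves the arm, as the interface text tells. Its arguments: {"type":"object","properties":{"commands":{"type":"array"},"force":{"type":"number"}},"required":["commands"]}

```bash
mkdir -p pics; cat > h.py <<'E'
from plant import *
import numpy as np, cv2
from scipy.spatial.transform import Rotation as R
def look(n,name):
    im,d=capture(n); cv2.imwrite('pics/%s.png'%name,im); np.savez('pics/%s.npz'%name,im=im,d=d); return im,d
E
python3 - <<'E'
from h import *
for n in ("scene","side"):
    print(n,camera_info(n))
    look(n,n)
    for l in("flat_block","bowed_block","bevel","vise_head"):
        print(l,[(np.round(r['box']).tolist(),round(r['conf'],2)) for r in recognise(l,n)])
print(camera_info("wrist"))
s=state();print(s)
E
```

```text
scene {'vfov': 50.2869285348763, 'cx': 325.0388652510375, 'cy': 243.1668319495833, 'eye': array([1646.77173675,  353.95823587,  922.38076266]), 'attitude': array([-2.17307089,  0.01707443,  1.87340452])}
flat_block [([369.0, 240.0, 391.0, 271.0], 0.89)]
bowed_block [([449.0, 230.0, 467.0, 267.0], 0.91), ([426.0, 251.0, 453.0, 286.0], 0.72), ([406.0, 231.0, 425.0, 266.0], 0.68)]
bevel [([238.0, 200.0, 302.0, 302.0], 0.55)]
vise_head []
side {'vfov': 43.490088799049474, 'cx': 323.6951336071666, 'cy': 239.76997015130328, 'eye': array([   36.73865396, -1271.2871119 ,   991.295403  ]), 'attitude': array([-2.11974091,  0.00782789, -0.40070062])}
flat_block [([262.0, 236.0, 280.0, 276.0], 0.66)]
bowed_block [([226.0, 224.0, 247.0, 263.0], 0.87), ([210.0, 209.0, 229.0, 246.0], 0.79)]
bevel [([310.0, 234.0, 413.0, 332.0], 0.92)]
vise_head [([308.0, 237.0, 410.0, 332.0], 0.83), ([261.0, 237.0, 282.0, 275.0], 0.44)]
{'vfov': 65.70646984690485, 'cx': 314.6675272394106, 'cy': 240.94166203093457, 'hand_eye': array([[ 1.04096132e-03, -9.54986943e-01, -2.96646008e-01,
         7.54830334e+01],
     
[... 232 characters left out ...]
 1.00000000e+00]])}
{'time_s': 0.5, 'qpos': array([ 1.13449768e+00,  5.27531622e-01,  1.43273277e+00, -1.05655470e-05,
        1.18138680e+00, -1.78458566e-01]), 'qvel': array([ 0.00044455, -0.00045018, -0.00035073, -0.00033406, -0.00175282,
        0.00052968]), 'effort': array([-7.77196092e-04, -4.41907060e+01, -1.78223598e+01, -2.81464363e-04,
        1.82687520e-03, -6.10734332e-06]), 'tool_pos': array([159.30260499, 604.31513396, 192.08049327]), 'eef_rot': array([-3.14153330e+00, -7.73135570e-07,  2.88375658e+00]), 'wrist_force': array([-0.09632617, -0.29385173,  0.13527496]), 'wrist_torque': array([ 0.01626022, -0.02821989,  0.01336978]), 'grip_force': 0.0, 'width': 0.9983941581869669}
```

```bash
python3 - <<'E'
from h import *
a=cv2.imread('pics/scene.png')[180:330,200:500]; b=cv2.imread('pics/side.png')[190:350,180:440]
a=cv2.resize(a,(600,300),interpolation=cv2.INTER_CUBIC); b=cv2.resize(b,(480,295),interpolation=cv2.INTER_CUBIC)
c=np.zeros((600,800,3),np.uint8); c[:300,:600]=a; c[300:595,:480]=b
cv2.imwrite('pics/v1.png',c)
E
```

```text
(no output)
```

View pics/v1.png

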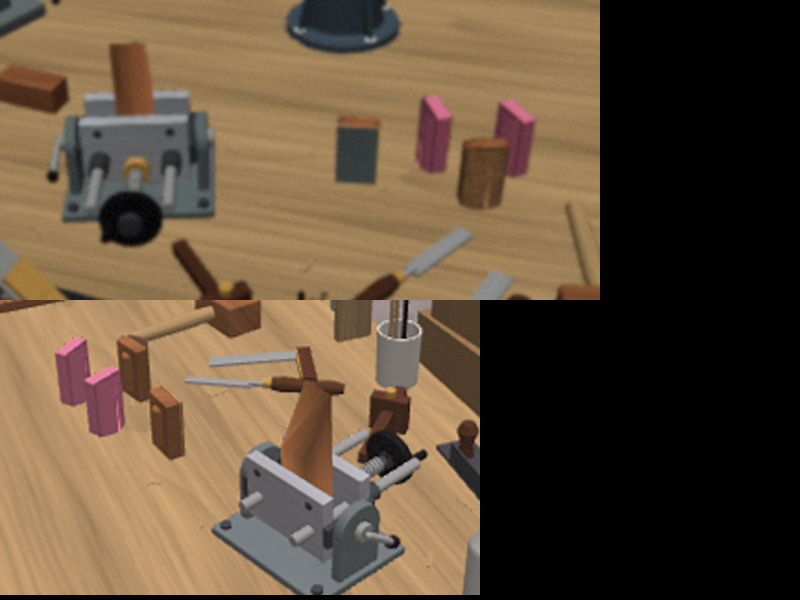

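View pics/scene.png

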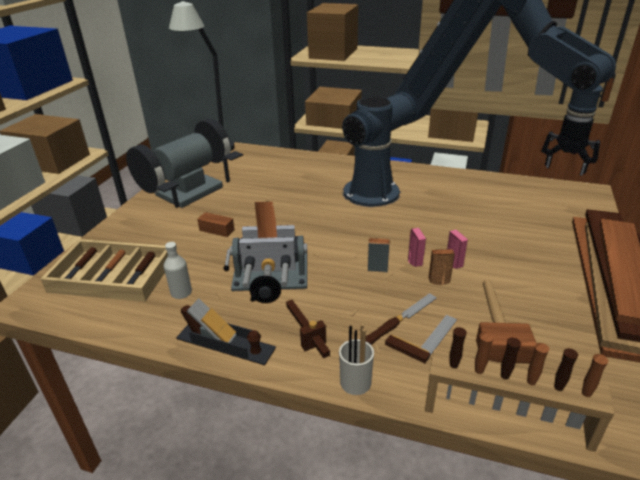

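The scene view shows five candidates:
- grey flat sole at scene (380,255)
- bulged cork sole at (440,267)
- two pink look-alikes at (417,247) and (457,249)

The flat_block is (380,255). It has a flat dark abrasive facing the camera, and the enlarged crop confirms this. The vise is at (270,260), with its handwheel towards the camera.

```bash
cat >> h.py <<'E'
def cloud(n,d):
    c=camera_info(n); f=240/np.tan(np.radians(c['vfov']/2))
    v,u=np.mgrid[:480,:640].astype(float); x=(u-c['cx'])/f; y=(v-c['cy'])/f
    if n=="wrist":
        r=np.hypot(x,y); k=np.where(r>1e-9,np.tan(r)/np.maximum(r,1e-9),1); x,y=x*k,y*k
    p=np.stack([x*d,y*d,d],-1)
    if n=="wrist":
        H=c['hand_eye']; p=p@H[:3,:3].T+H[:3,3]; s=state(); return p@R.from_euler('xyz',s['eef_rot']).as_matrix().T+s['tool_pos']
    return p@R.from_euler('xyz',c['attitude']).as_matrix().T+c['eye']
def plane(P,tol=2,n=300):
    g=np.random.default_rng(0); best=None
    for _ in range(n):
        a,b,c=P[g.choice(len(P),3,False)]; m=np.cross(b-a,c-a); l=np.linalg.norm(m)
        if l<1: continue
        k=abs((P-a)@m/l)<tol
        if best is None or k.sum()>best.sum(): best=k
    Q=P[best]; c=Q.mean(0); m=np.linalg.svd(Q-c)[2][2]
    return c,m,best
E
python3 - <<'E'
from h import *
np.set_printoptions(precision=2,suppress=True)
for n in("scene","side"):
    d=np.load('pics/%s.npz'%n)['d']; W=cloud(n,d)
    t=W[(d>0)&(abs(W[...,2])<15)]; print(n,"table z",np.median(t[:,2]))
    for l in("flat_block","bowed_block","bevel"):
        for r in silhouettes(l,n):
            if r['conf']<.5: continue
            m=cv2.erode(r['region'].astype(np.uint8),np.ones((3,3)))>0
            P=W[m&(d>0)]; print(l,round(r['conf'],2),np.round(r['box']),len(P),np.median(P,0),np.percentile(P,5,0),np.percentile(P,95,0))
            for _ in range(3):
                if len(P)<25:break
                c,nn,k=plane(P); print('  plane',k.sum(),c,nn,'span',np.ptp(P[k],axis=0)); P=P[~k]
E
```

```text
scene table z -1.7845003304283864
flat_block 0.56 [369. 238. 390. 272.] 547 [465.43 130.52  58.29] [454.93 108.28   9.44] [472.52 153.93  98.61]
  plane 265 [466.36 131.29  51.75] [-0.99 -0.17  0.01] span [ 11.97  52.26 100.66]
  plane 114 [463.53 128.69  58.73] [-0.99 -0.16  0.01] span [10.14 49.04 98.46]
  plane 87 [469.82 131.48  46.68] [-0.99 -0.16  0.01] span [ 9.2  51.63 93.78]
bowed_block 0.95 [428. 250. 452. 284.] 687 [475.05 309.34  62.53] [456.53 284.1    8.96] [481.68 334.04  99.33]
  plane 224 [476.37 308.72  52.48] [-0.98 -0.18 -0.  ] span [ 11.7   47.58 100.64]
  plane 134 [472.36 320.24  54.65] [0.86 0.51 0.02] span [ 23.91  37.56 101.2 ]
  plane 104 [475.3  299.85  57.24] [ 1.   -0.09 -0.01] span [ 7.5  44.84 97.42]
bowed_block 0.75 [408. 229. 427. 267.] 425 [406.66 230.9   64.2 ] [383.78 212.76  12.96] [414.2  248.68  99.28]
  plane 153 [406.47 223.52  56.83] [ 0.81 -0.58  0.  ] span [21.87 29.43 93.81]
  plane 91 [408.69 241.31  54.69] [-0.92 -0.39 -0.02] span [12.9  26.12 94.39]
  plane 48 [408.24 234.4   57.96] [ 0.99 -0.1   0.03] span [ 6.16 32.05 95.68]
bowed_bl
[... 1810 characters left out ...]
4. 210. 261. 245.] 437 [450.74 289.24  70.07] [434.24 273.81  18.99] [469.92 321.7  102.17]
  plane 111 [448.55 291.58  60.8 ] [ 0.95  0.31 -0.04] span [20.61 60.58 93.63]
  plane 87 [452.88 286.32  55.38] [ 0.52  0.85 -0.03] span [38.52 24.98 93.29]
  plane 55 [451.21 282.7   62.46] [-0.56 -0.82  0.08] span [32.76 23.86 89.87]
bevel 0.89 [309. 236. 414. 331.] 3586 [ 544.41 -189.07  115.27] [ 498.02 -251.03   59.33] [ 705.5  -120.23  218.43]
  plane 796 [ 515.31 -192.23   94.28] [0.95 0.31 0.05] span [ 50.43 151.59  97.84]
  plane 416 [ 539.84 -183.27  177.9 ] [-0.88 -0.27  0.4 ] span [ 89.8  133.93 174.29]
  plane 335 [ 570.16 -192.19  147.85] [ 0.27 -0.96 -0.01] span [227.09  65.1  176.  ]
```

```bash
cat >> h.py <<'E'
def ori(a,t):
    h=np.array([np.cos(a),np.sin(a),0]); u=np.array([0,0,1.]); z=h*np.sin(t)-u*np.cos(t); y=np.cross(u,h); return np.stack([np.cross(y,z),y,z],1)
def goto(Rt,p,s=None):
    s=s or state(); R0=R.from_euler('xyz',s['eef_rot']).as_matrix()
    print('turn',np.round(np.degrees(R.from_matrix(R0.T@Rt).as_rotvec()),2),'shift m',np.round(R0.T@(np.array(p)-s['tool_pos'])/1000,4))
E
python3 - <<'E'
from h import *
O=ori(.166,np.radians(35)); G=np.array([449,128.,64]); goto(O,G+24*O[:,2]-110*O[:,2]+[0,0,20])
E
```

```text
turn [ -7.41 -34.47 -23.52] shift m [-0.3566 -0.407   0.0377]
```

jog_arm(commands=[[[-7.4,-34.5,-23.5],[-0.357,-0.407,0.038],100],[[-7.4,-34.5,-23.5],[-0.357,-0.407,0.038],100],[[-7.4,-34.5,-23.5],[-0.357,-0.407,0.038],100],[[-7.4,-34.5,-23.5],[-0.357,-0.407,0.038],100],[[-7.4,-34.5,-23.5],[-0.357,-0.407,0.038],100],[[-7.4,-34.5,-23.5],[-0.357,-0.407,0.038],100],[[-7.4,-34.5,-23.5],[-0.357,-0.407,0.038],100],[[-7.4,-34.5,-23.5],[-0.357,-0.407,0.038],100],[[-7.4,-34.5,-23.5],[-0.357,-0.407,0.038],100],[[-7.4,-34.5,-23.5],[-0.357,-0.407,0.038],100],[[-7.4,-34.5,-23.5],[-0.357,-0.407,0.038],100],[[-7.4,-34.5,-23.5],[-0.357,-0.407,0.038],100],[[-7.4,-34.5,-23.5],[-0.357,-0.407,0.038],100],[[-7.4,-34.5,-23.5],[-0.357,-0.407,0.038],100]])

```text
time_s: 2.55
tool_pos: [402.0, 144.9, 180.7]
eef_rot: [-3.095, 0.578, -2.975]
wrist_force: [0.3, 0.3, -0.4]
width: 1.002
grip_force: 0.0
```

```bash
python3 - <<'E'
from h import *
np.set_printoptions(precision=3,suppress=True)
s=state(); print(s['tool_pos'],s['eef_rot'],s['qpos'],s['qvel'])
im,d=look("wrist","w1"); W=cloud("wrist",d)
for r in silhouettes("flat_block","wrist"):
    m=cv2.erode(r['region'].astype(np.uint8),np.ones((3,3)))>0
    P=W[m&(d>0)]; print(round(r['conf'],2),np.round(r['box']),len(P),np.percentile(P,2,0),np.percentile(P,98,0))
    for _ in range(4):
        if len(P)<25:break
        c,nn,k=plane(P,1.5); print('  plane',k.sum(),c,nn,'span',np.ptp(P[k],axis=0)); P=P[~k]
O=ori(.166,np.radians(35));G=np.array([449,128.,64]); goto(O,G+24*O[:,2]-110*O[:,2]+[0,0,20])
E
```

```text
[402.033 144.889 180.701] [-3.095  0.578 -2.975] [ 0.084  0.187  2.374 -1.43   0.001 -0.21 ] [-0.005  0.004 -0.003  0.002 -0.002  0.001]
0.67 [248. 135. 327. 235.] 6959 [427.616  97.169   6.911] [464.744 152.645  99.785]
  plane 3625 [439.259 124.727  60.969] [-0.986 -0.169  0.003] span [ 12.178  58.102 100.462]
  plane 1637 [453.081 126.769  98.998] [0.011 0.003 1.   ] span [32.855 59.945  3.272]
  plane 822 [429.344 127.875  54.768] [ 0.96  -0.279 -0.009] span [12.399 36.22  78.028]
  plane 417 [431.411 115.569  53.364] [ 0.7    0.714 -0.008] span [16.437 17.912 90.649]
turn [-2.65 -1.87  0.06] shift m [ 0.019 -0.023  0.02 ]
```

View pics/w1.png

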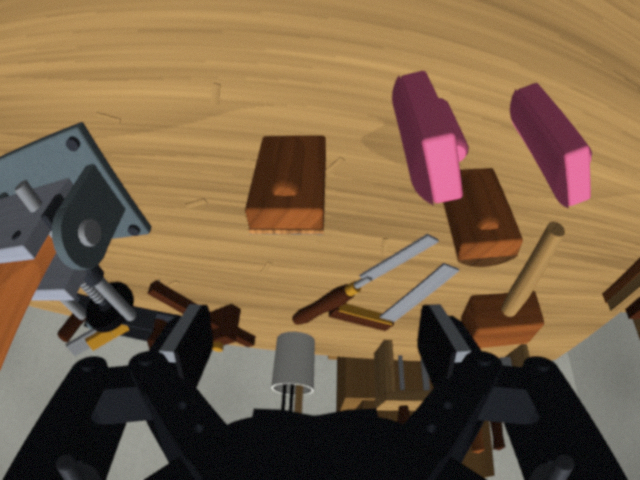

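```bash
python3 - <<'E'
from h import *
goto(ori(.315,np.radians(20)),[483,-202,290])
E
```

```text
turn [-6.46 12.93 -7.94] shift m [-0.0784 -0.3585 -0.0628]
```

jog_arm(commands=[[[-3,13,-4],[-0.06,-0.05,-0.06],100],[[-6.5,13,-8],[-0.078,-0.358,-0.063],100],[[-6.5,13,-8],[-0.078,-0.358,-0.063],100],[[-6.5,13,-8],[-0.078,-0.358,-0.063],100],[[-6.5,13,-8],[-0.078,-0.358,-0.063],100],[[-6.5,13,-8],[-0.078,-0.358,-0.063],100],[[-6.5,13,-8],[-0.078,-0.358,-0.063],100],[[-6.5,13,-8],[-0.078,-0.358,-0.063],100],[[-6.5,13,-8],[-0.078,-0.358,-0.063],100],[[-6.5,13,-8],[-0.078,-0.358,-0.063],100],[[-6.5,13,-8],[-0.078,-0.358,-0.063],100],[[-6.5,13,-8],[-0.078,-0.358,-0.063],100]])

```text
time_s: 4.15
tool_pos: [427.1, 22.6, 78.6]
eef_rot: [-2.965, 0.315, -2.83]
wrist_force: [-0.0, 0.2, -0.2]
width: 0.996
grip_force: 0.0
```

```bash
python3 - <<'E'
from h import *
np.set_printoptions(precision=3,suppress=True)
s=state(); print(s['tool_pos'],s['eef_rot'],s['qpos'])
im,d=look("wrist","w2"); W=cloud("wrist",d); np.save('pics/W2.npy',W)
for r in silhouettes("bevel","wrist"):
    m=cv2.erode(r['region'].astype(np.uint8),np.ones((3,3)))>0
    P=W[m&(d>0)]; print(round(r['conf'],2),np.round(r['box']),len(P),np.percentile(P,2,0),np.percentile(P,98,0))
    for _ in range(4):
        if len(P)<25:break
        c,nn,k=plane(P,1.5); print('  plane',k.sum(),c,nn,'span',np.ptp(P[k],axis=0)); P=P[~k]
E
```

```text
[427.092  22.643  78.591] [-2.965  0.315 -2.83 ] [-0.209  0.465  2.317 -1.43   0.001 -0.633]
0.69 [  0. 230. 149. 464.] 17710 [ 475.266 -235.557   40.404] [ 570.876 -106.813  196.906]
  plane 7159 [ 505.922 -162.718   87.661] [-0.944 -0.326 -0.045] span [ 54.534 153.396 100.864]
  plane 4701 [ 550.31  -149.961  153.262] [-0.327  0.945  0.003] span [202.269  70.364 152.043]
  plane 1246 [ 498.468 -113.991  101.93 ] [-0.314  0.949  0.001] span [20.124  8.428 98.727]
  plane 972 [ 514.704 -151.467  133.52 ] [-0.043 -0.013  0.999] span [100.098  84.436   5.774]
```

View pics/w2.png

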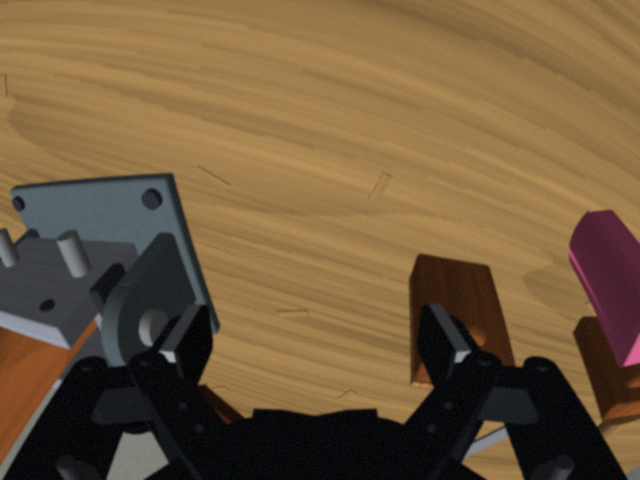

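```bash
cat > fk.py <<'E'
from h import *
from scipy.optimize import least_squares
S=[([1.13449768,.527531622,1.43273277,-1e-5,1.18138680,-.178458566],[159.30260499,604.31513396,192.08],[-3.1415333,0,2.88375658]),
([.084,.187,2.374,-1.43,.001,-.21],[402.033,144.889,180.701],[-3.095,.578,-2.975]),
([-.209,.465,2.317,-1.43,.001,-.633],[427.092,22.643,78.591],[-2.965,.315,-2.83])]
def rz(a): return R.from_euler('z',a)
def ry(a): return R.from_euler('y',a)
def fk(q,p,sg=1):
    d1,a2,a3,L,lat,c=p
    A=rz(q[0])*ry(q[1]+q[2]); T=A*rz(sg*q[3])*ry(q[4])*rz(sg*q[5]+c)
    pos=np.array([0,0,d1])+rz(q[0]).apply([0,lat,0])+(rz(q[0])*ry(q[1])).apply([0,0,a2])+A.apply([0,0,a3])+T.apply([0,0,L])
    return T.as_matrix(),pos
def fit():
    best=None
    for sg in(1,-1):
        for c in(0,1.57,-1.57,3.14):
            def e(p):
                o=[]
                for q,t,r in S:
                    M,x=fk(q,p,sg); o+=list(x-t)+list(100*(R.from_euler('xyz',r).as_matrix().T@M-np.eye(3)).ravel())
                return o
            f=least_squares(e,[300,400,400,150,110,c])
            if best is None or f.cost<best[0]: best=(f.cost,f.x,sg)
    return best
PC=fit()
def FK(q): return fk(q,PC[1],PC[2])
LO=np.array([-3.08,-.75,.22,-1.43,0.03,-2.85]);HI=np.array([3.08,2.2,2.44,4.57,2.65,2.85])
def ik(Rt,p,q0):
    def e(q):
        M,x=FK(q); return list((x-p))+list(200*R.from_matrix(Rt.T@M).as_rotvec())+list(.01*(q-q0))
    f=least_squares(e,np.clip(q0,LO+.001,HI-.001),bounds=(LO,HI)); return f.x,np.abs(f.fun[:6]).max()
E
python3 - <<'E'
from fk import *
np.set_printoptions(precision=3,suppress=True)
print(PC)
q0=np.array([0,.4,2.0,0,.5,-1.7])
G=np.array([451,127,70.])
for t in(0,10,15,20,25):
    O=ori(.167,np.radians(t))
    for b in(24,-76): print('block',t,b,ik(O,G+b*O[:,2],q0))
nb=.33
for t in(20,10,0,-7,-15):
    O=ori(nb,np.radians(t)); print('bevel',t,ik(O,np.array([535,-183,190.])+24*O[:,2],np.array([-.5,.4,1.8,0,.9,-2.3])))
O=ori(nb,np.radians(10)); print('look',ik(O,[483,-202,290],np.array([-.5,.4,1.8,0,.9,-2.3])))
E
```

```text
(np.float64(1320.1237392233445), array([ 50.312, 572.674, 333.283, 199.026, 110.935,   1.571]), 1)
block 0 24 (array([ 0.035,  0.548,  2.104,  0.   ,  0.49 , -1.702]), np.float64(4.175370804659906e-08))
block 0 -76 (array([ 0.035,  0.392,  1.96 ,  0.   ,  0.79 , -1.702]), np.float64(1.9023326642722848e-07))
block 10 24 (array([ 0.026,  0.524,  2.192,  0.098,  0.253, -1.804]), np.float64(4.1517473180204246e-07))
block 10 -76 (array([ 0.02 ,  0.332,  2.091,  0.049,  0.547, -1.757]), np.float64(1.1704479089199453e-07))
block 15 24 (array([ 0.021,  0.518,  2.238,  0.291,  0.132, -2.   ]), np.float64(2.3157781199831976e-06))
block 15 -76 (array([ 0.011,  0.309,  2.158,  0.099,  0.418, -1.812]), np.float64(2.9592369236102447e-07))
block 20 24 (array([ 0.019,  0.514,  2.274,  1.14 ,  0.05 , -2.85 ]), np.float64(2.592112580263074))
block 20 -76 (array([ 0.001,  0.29 ,  2.228,  0.203,  0.284, -1.921]), np.float64(8.557272197885556e-07))
block 25 24 (array([ 0.03 ,  0.505,  2.265,  1.154,  0.031, -2.85 ]), np.float64(15.353785884308346))
block 25 -76 (array([-0.01 ,  0.278,  2.3  ,  0.511,  0.153, -2.237]), np.float64(3.448036855676848e-06))
bevel 20 (array([-0.615,  0.451,  1.806,  0.433,  0.722, -2.82 ]), np.float64(8.522707865175566e-07))
bevel 10 (array([-0.57 ,  0.475,  1.73 ,  0.184,  0.836, -2.588]), np.float64(2.9046476053046606e-07))
bevel 0 (array([-0.527,  0.507,  1.656, -0.   ,  0.979, -2.428]), np.float64(1.189074020781987e-07))
bevel -7 (array([-0.499,  0.533,  1.607, -0.102,  1.086, -2.348]), np.float64(1.7015433303024585e-07))
bevel -15 (array([-0.469,  0.567,  1.554, -0.199,  1.212, -2.281]), np.float64(2.8939457818780675e-07))
look (array([-0.667,  0.304,  1.606,  0.161,  1.142, -2.628]), np.float64(2.820018836543688e-07))
```

```bash
python3 - <<'E'
from fk import *
np.set_printoptions(precision=3,suppress=True)
for q,t,r in S:
    M,x=FK(q); print(x-t, np.degrees(R.from_matrix(R.from_euler('xyz',r).as_matrix().T@M).as_rotvec()))
s=state(); R0=R.from_euler('xyz',s['eef_rot']).as_matrix(); M0,x0=FK(s['qpos'])
O=ori(.33,np.radians(10)); ql,_=ik(O,np.array([470,-205,300.]),np.array([-.5,.4,1.8,0,.9,-2.3])); print(ql)
q=s['qpos'].copy()
W=[(.38,2.2,-1.43,.15,-.633),(.25,2.05,-1.43,.4,-.633),(.2,1.95,-1.2,.5,-.85),(.2,1.95,-.85,.5,-1.2),(.2,1.95,-.5,.5,-1.55),(.2,1.9,-.2,.55,-1.85),(.2,1.85,0,.65,-2.05)]
for w in W:
    q[1:]=w; M,x=FK(q); print(x,np.round(np.degrees(R.from_matrix(R0.T@M).as_rotvec()),1),np.round(R0.T@(x-x0)/1000,3))
goto(O,[470,-205,300])
E
```

```text
[ -7.729 -16.727  27.48 ] [-0.     0.    -0.007]
[-14.303  -1.114 -12.797] [-0.02  -0.047 -0.01 ]
[ 30.31   -6.456 -14.683] [0.009 0.019 0.016]
[-0.689  0.281  1.609  0.162  1.164 -2.647]
[497.389 -22.108 131.253] [12.3 -5.1  0.9] [-0.046 -0.058 -0.046]
[515.465 -74.278 252.876] [ 30.9 -10.7   5.5] [-0.084 -0.132 -0.15 ]
[513.211 -86.268 304.607] [ 34.3 -10.3   9.1] [-0.095 -0.152 -0.198]
[501.58  -66.172 280.84 ] [25.9 -5.4  7.4] [-0.083 -0.126 -0.182]
[495.84  -38.44  263.464] [16.5 -3.6  5. ] [-0.08  -0.095 -0.17 ]
[504.387 -14.615 269.647] [ 8.9 -4.5  2.8] [-0.097 -0.075 -0.174]
[506.829   5.993 277.969] [ 2.1 -4.2  0.7] [-0.108 -0.058 -0.183]
turn [-10.38   7.95  -1.74] shift m [-0.041 -0.265 -0.176]
```

jog_arm(commands=[[[8,-3,0.5],[-0.03,-0.038,-0.03],100],[[12.3,-5.1,0.9],[-0.046,-0.058,-0.046],100],[[22,-8,3.2],[-0.065,-0.095,-0.1],100],[[30.9,-10.7,5.5],[-0.084,-0.132,-0.15],100],[[34.3,-10.3,9.1],[-0.095,-0.152,-0.198],100],[[34.3,-10.3,9.1],[-0.095,-0.152,-0.198],100],[[30,-8,8.2],[-0.09,-0.14,-0.19],100],[[25.9,-5.4,7.4],[-0.083,-0.126,-0.182],100],[[21,-4.5,6.2],[-0.081,-0.11,-0.176],100],[[16.5,-3.6,5],[-0.08,-0.095,-0.17],100],[[12.7,-4,3.9],[-0.09,-0.085,-0.172],100],[[8.9,-4.5,2.8],[-0.097,-0.075,-0.174],100],[[2.1,-4.2,0.7],[-0.108,-0.058,-0.183],100],[[2.1,-4.2,0.7],[-0.108,-0.058,-0.183],100]])

```text
time_s: 6.0
tool_pos: [476.9, 10.9, 293.1]
eef_rot: [-2.926, 0.39, -2.831]
wrist_force: [-0.1, -0.0, -0.2]
width: 0.998
grip_force: 0.0
```

```bash
python3 - <<'E'
from fk import *
np.set_printoptions(precision=3,suppress=True)
s=state(); print(s['tool_pos'],s['eef_rot'],s['qpos'])
for t in (10,0): goto(ori(.33,np.radians(t)),[470,-205,300])
E
```

```text
[476.935  10.929 293.107] [-2.926  0.39  -2.831] [-0.212  0.017  1.979 -0.     0.702 -2.05 ]
turn [-12.62  12.2   -2.42] shift m [ 0.064 -0.206  0.01 ]
turn [-12.41  22.15  -3.53] shift m [ 0.064 -0.206  0.01 ]
```

Recovered (j4≈0). Now I'll move to look at the bevel.

jog_arm(commands=[[[-12.6,12.2,-2.4],[0.064,-0.206,0.01],100],[[-12.6,12.2,-2.4],[0.064,-0.206,0.01],100],[[-12.6,12.2,-2.4],[0.064,-0.206,0.01],100],[[-12.6,12.2,-2.4],[0.064,-0.206,0.01],100],[[-12.6,12.2,-2.4],[0.064,-0.206,0.01],100],[[-12.6,12.2,-2.4],[0.064,-0.206,0.01],100],[[-12.6,12.2,-2.4],[0.064,-0.206,0.01],100]])

```text
time_s: 6.88
tool_pos: [469.8, -201.6, 299.7]
eef_rot: [3.14, 0.172, -2.807]
wrist_force: [-0.3, 0.6, 0.4]
width: 1.0
grip_force: 0.0
```

```bash
python3 - <<'E'
from h import *
np.set_printoptions(precision=3,suppress=True)
s=state(); print(s['tool_pos'],s['eef_rot'],s['qpos'])
im,d=look("wrist","w3"); W=cloud("wrist",d); np.save('pics/W3.npy',W)
for r in silhouettes("bevel","wrist"):
    m=cv2.erode(r['region'].astype(np.uint8),np.ones((3,3)))>0
    P=W[m&(d>0)]; print(round(r['conf'],2),np.round(r['box']),len(P),np.percentile(P,2,0),np.percentile(P,98,0))
    for _ in range(4):
        if len(P)<25:break
        c,nn,k=plane(P,1.5); print('  plane',k.sum(),c,nn,'span',np.ptp(P[k],axis=0)); P=P[~k]
E
```

```text
[ 469.816 -201.608  299.673] [ 3.14   0.172 -2.807] [-0.727  0.196  1.662  0.162  1.205 -2.684]
0.64 [235. 176. 387. 362.] 18993 [ 490.209 -249.744   52.402] [704.126 -90.555 243.217]
  plane 6262 [ 545.158 -177.157  195.426] [-0.837 -0.296  0.459] span [108.746 140.152 177.931]
  plane 2784 [ 545.594 -176.514  134.952] [-0.037 -0.014  0.999] span [123.999 164.926   5.291]
  plane 3094 [ 513.723 -186.125   91.075] [0.943 0.328 0.048] span [ 55.073 153.37   94.03 ]
  plane 2247 [ 578.295 -165.642   99.651] [0.944 0.327 0.05 ] span [ 55.617 155.304 207.585]
```

View pics/w3.png

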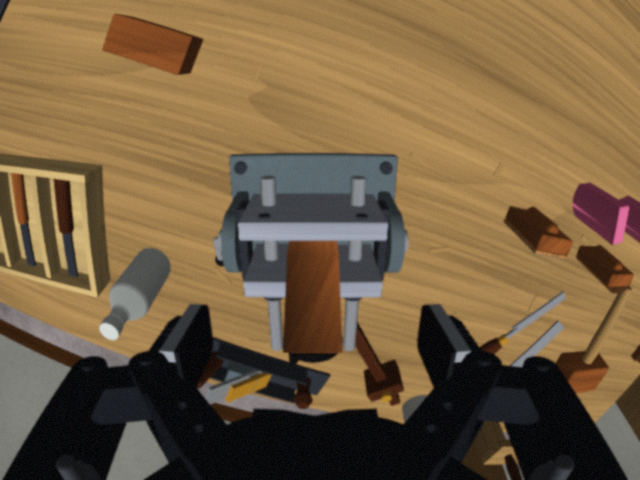

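The wrist view shows the bevel as the brown strip at (313,295), with its foot near the jaws at row 242 and its tip at row 352. Next I'll fit its rectangle.

```bash
python3 - <<'E'
from h import *
np.set_printoptions(precision=3,suppress=True)
W=np.load('pics/W3.npy'); d=np.load('pics/w3.npz')['d']
P=W[235:365,270:355].reshape(-1,3); P=P[(d[235:365,270:355]>0).ravel()]
c0=np.array([545.2,-177.2,195.4]); n=np.array([-.837,-.296,.459]); n/=np.linalg.norm(n)
for _ in range(3):
    y=np.cross([0,0,1],n); y/=np.linalg.norm(y); x=np.cross(y,n)
    q=(P-c0)@np.stack([x,y,n],1)
    k=(abs(q[:,2])<2.5)&(abs(q[:,1])<23)&(abs(q[:,0])<46)
    Q=P[k]; c=Q.mean(0); m=np.linalg.svd(Q-c)[2][2]; n=m*np.sign(m@n); c0=c0+n*((c-c0)@n)
    k=(abs(q[:,2])<2.5)
    # edges
    mid=k&(abs(q[:,0])<30); ly=q[mid&(abs(q[:,1])<40),1]; mx=k&(abs(q[:,1])<18)&(abs(q[:,0])<75); lx=q[mx,0]
    b=(np.percentile(ly,[.5,99.5]),np.percentile(lx,[.5,99.5]))
    print(n,b,k.sum(),np.std(q[mid,2]))
    c0=c0+y*b[0].mean()+x*b[1].mean()
print('centre',c0,'n',n,'x',x,'y',y,'az',np.arctan2(-n[1],-n[0]),'tilt',np.degrees(np.arcsin(n[2])))
goto(ori(.167,np.radians(10)),[430,120,230])
E
```

```text
[-0.841 -0.292  0.455] (array([-24.374,  23.73 ]), array([-59.409,  37.992])) 5617 0.6717921803176748
[-0.84  -0.291  0.458] (array([-23.964,  24.095]), array([-48.705,  49.91 ])) 5630 0.6641522371566443
[-0.84  -0.292  0.458] (array([-24.027,  24.028]), array([-49.307,  47.925])) 5615 0.6643933137731785
centre [ 549.772 -175.311  205.001] n [-0.84  -0.292  0.458] x [-0.433 -0.15  -0.889] y [ 0.328 -0.945  0.   ] az 0.33418371174349387 tilt 27.279641891542923
turn [ 1.72 -0.09  9.48] shift m [-0.055  0.317  0.081]
```

```bash
python3 - <<'E'
from h import *
O=ori(.169,np.radians(10)); G=np.array([451,127.2,70.]); goto(O,G-86*O[:,2])
E
```

```text
turn [ 1.7  -0.09  9.37] shift m [-0.0491  0.3195  0.1566]
```

jog_arm(commands=[[[1.7,-0.1,9.4],[-0.049,0.32,0.157],100],[[1.7,-0.1,9.4],[-0.049,0.32,0.157],100],[[1.7,-0.1,9.4],[-0.049,0.32,0.157],100],[[1.7,-0.1,9.4],[-0.049,0.32,0.157],100],[[1.7,-0.1,9.4],[-0.049,0.32,0.157],100],[[1.7,-0.1,9.4],[-0.049,0.32,0.157],100],[[1.7,-0.1,9.4],[-0.049,0.32,0.157],100],[[1.7,-0.1,9.4],[-0.049,0.32,0.157],100],[[1.7,-0.1,9.4],[-0.049,0.32,0.157],100],[[1.7,-0.1,9.4],[-0.049,0.32,0.157],100],[[1.7,-0.1,9.4],[-0.049,0.32,0.157],100]])

```text
time_s: 8.35
tool_pos: [437.2, 123.1, 154.7]
eef_rot: [3.142, 0.176, -2.976]
wrist_force: [-0.6, 0.6, 0.1]
width: 0.994
grip_force: 0.0
```

```bash
python3 - <<'E'
from h import *
np.set_printoptions(precision=3,suppress=True)
s=state(); print(s['tool_pos'],s['eef_rot'],s['qpos'])
im,d=look("wrist","w4"); W=cloud("wrist",d)
P=W[(d>0)&(abs(W[...,0]-452)<45)&(abs(W[...,1]-127)<45)&(W[...,2]>8)&(W[...,2]<106)]
for _ in range(2):
    c,nn,k=plane(P,1.5); q=P[k]; e=(q-[453,127.2,50])@np.array([-.168,.986,0]); print('  plane',k.sum(),c,nn,'lat',np.percentile(e,[1,99]),'x',np.percentile(q[:,0],[1,99])); P=P[~k]
O=ori(.169,np.radians(10)); G=np.array([451,127.2,70.]); goto(O,G+24*O[:,2])
E
```

```text
[437.197 123.095 154.75 ] [ 3.142  0.176 -2.976] [ 0.006  0.297  2.027  0.046  0.645 -1.765]
  plane 2968 [452.015 126.161  98.782] [-0.02   0.001  1.   ] lat [-29.667  27.838] x [436.043 469.024]
  plane 2366 [439.135 123.586  63.658] [0.985 0.17  0.001] lat [-29.775  27.622] x [434.281 444.713]
turn [-0.03  0.08 -0.19] shift m [0.001 0.002 0.11 ]
```

jog_arm(commands=[[[0,0,-0.2],[0.001,0.001,0.04],100],[[0,0,-0.2],[0.001,0.001,0.075],100],[[0,0,-0.2],[0.001,0.001,0.1],100],[[0,0,-0.2],[0.001,0.001,0.11],100],[[0,0,-0.2],[0.001,0.001,0.11],100],[[0,0,-0.2],[0.001,0.001,0.11],100]])

```text
time_s: 9.15
tool_pos: [455.0, 127.9, 46.7]
eef_rot: [-3.141, 0.177, -2.971]
wrist_force: [0.0, -0.0, -0.4]
width: 1.0
grip_force: 0.0
```

jog_arm(commands=[[[0,0,0],[0,0,0],40],[[0,0,0],[0,0,0],40],[[0,0,0],[0,0,0],40],[[0,0,0],[0,0,0],40],[[0,0,0],[0,0,0],40],[[0,0,0],[0,0,0],40]], force=70)

```text
time_s: 9.9
tool_pos: [455.4, 127.9, 47.4]
eef_rot: [-3.141, 0.178, -2.971]
wrist_force: [-1.5, -1.0, 8.4]
width: 0.681
grip_force: 72.4
```

jog_arm(commands=[[[0,0,0],[-0.005,0,-0.03],40],[[0,0,0],[-0.013,0,-0.074],40],[[0,0,0],[-0.022,0,-0.123],40],[[0,0,0],[-0.03,0,-0.172],40],[[0,0,0],[-0.036,0,-0.205],40],[[0,0,0],[-0.036,0,-0.205],40],[[0,0,0],[-0.036,0,-0.205],40]])

```text
time_s: 10.78
tool_pos: [452.8, 127.9, 253.0]
eef_rot: [-3.142, 0.173, -2.971]
wrist_force: [-0.1, -0.4, -2.3]
width: 0.68
grip_force: 77.0
```

```bash
python3 - <<'E'
from h import *
np.set_printoptions(precision=3,suppress=True)
s=state(); print(s['tool_pos'],s['eef_rot'],s['qpos'],s['width'],s['grip_force'],s['wrist_force'])
im,d=look("wrist","w5")
W=cloud("wrist",d); R0=R.from_euler('xyz',s['eef_rot']).as_matrix()
T=(W-s['tool_pos'])@R0; np.save('pics/T5.npy',T)
P=T[(d>0)&(abs(T[...,1])<29)&(abs(T[...,0])<60)&(T[...,2]>-70)&(T[...,2]<60)]
for _ in range(3):
    c,nn,k=plane(P,1.2); q=P[k]; print('  tool-frame plane',k.sum(),c,nn,'lo',np.percentile(q,1,0),'hi',np.percentile(q,99,0)); P=P[~k]
E
```

```text
[452.765 127.921 253.039] [-3.142  0.173 -2.971] [ 0.018  0.159  1.855  0.032  0.957 -1.74 ] 0.6799695201048434 76.98801546008326 [-0.13  -0.392 -2.298]
  tool-frame plane 8721 [ 12.395  -0.431 -23.43 ] [-0.983  0.001  0.182] lo [  5.505 -28.522 -53.967] hi [23.731 28.161 39.095]
  tool-frame plane 6327 [ -6.554  -0.07  -51.181] [ 0.183 -0.022  0.983] lo [-20.299 -28.246 -54.029] hi [  5.323  28.267 -48.042]
  tool-frame plane 1535 [ 25.387  -0.655 -13.845] [-0.981  0.037  0.19 ] lo [ 19.758  -7.237 -37.878] hi [32.171  6.429 20.685]
```

View pics/w5.png

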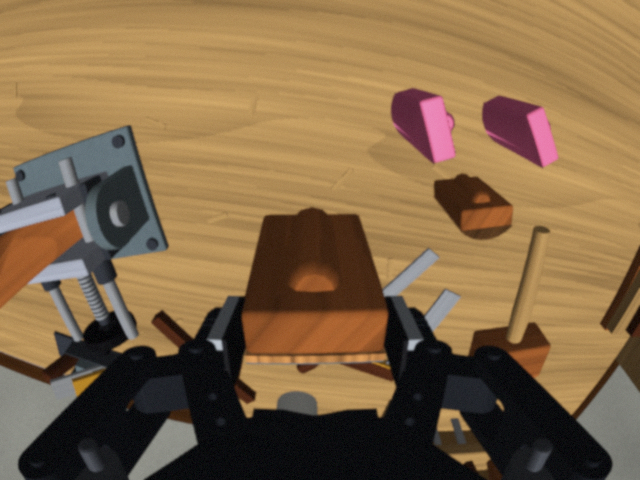

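```bash
cat >> h.py <<'E'
C=np.array([549.77,-175.31,205.0]); N=np.array([-.840,-.292,.458]); N/=np.linalg.norm(N); AZ=np.arctan2(-N[1],-N[0])
X=np.array([-.433,-.150,-.889]); F=np.array([-11.6,0,.6])
def final(off,tb=10.4):
    O=ori(AZ,np.radians(tb)-np.arcsin(N[2])); return O,C+off*N-O@F
E
python3 - <<'E'
from fk import *
np.set_printoptions(precision=3,suppress=True)
O,p=final(50); print(p); goto(O,p); print(ik(O,p,state()['qpos']))
E
```

```text
[ 497.461 -193.494  231.829]
turn [ 0.59 26.62 -9.46] shift m [ 0.014 -0.324  0.018]
(array([-0.499,  0.479,  1.513, -0.221,  1.356, -2.334]), np.float64(3.4837388000128615e-07))
```

jog_arm(commands=[[[0,4,-1.5],[0.002,-0.04,0.002],40],[[0.2,9,-3],[0.004,-0.09,0.005],40],[[0.4,14,-5],[0.007,-0.15,0.008],40],[[0.5,19,-7],[0.01,-0.21,0.012],40],[[0.6,24,-8.5],[0.013,-0.27,0.015],40],[[0.6,26.6,-9.5],[0.014,-0.31,0.017],40],[[0.6,26.6,-9.5],[0.014,-0.324,0.018],40],[[0.6,26.6,-9.5],[0.014,-0.324,0.018],40],[[0.6,26.6,-9.5],[0.014,-0.324,0.018],40],[[0.6,26.6,-9.5],[0.014,-0.324,0.018],40],[[0.6,26.6,-9.5],[0.014,-0.324,0.018],40]])

```text
time_s: 12.2
tool_pos: [498.7, -192.3, 234.5]
eef_rot: [-3.14, -0.29, -2.806]
wrist_force: [0.5, -0.1, -1.6]
width: 0.68
grip_force: 76.9
```

```bash
python3 - <<'E'
from h import *
np.set_printoptions(precision=3,suppress=True)
s=state(); print(s['tool_pos'],s['eef_rot'],s['qpos'],s['width'],s['wrist_force'])
im,d=look("wrist","w6")
W=cloud("wrist",d); R0=R.from_euler('xyz',s['eef_rot']).as_matrix()
T=(W-s['tool_pos'])@R0
P=T[(d>0)&(abs(T[...,1])<35)&(T[...,0]>-22)&(T[...,0]<60)&(T[...,2]>-60)&(T[...,2]<60)]
for _ in range(2):
    c,nn,k=plane(P,1.2); q=P[k]; print('  tool-frame plane',k.sum(),c,nn,'lo',np.percentile(q,1,0),'hi',np.percentile(q,99,0)); P=P[~k]
for o in(50,12,3): goto(*final(o))
a,_=look("side","s6")
cv2.imwrite('pics/v6.png',np.hstack([cv2.resize(im,(400,300)),cv2.resize(a[190:340,270:470],(400,300),interpolation=cv2.INTER_CUBIC)]))
E
```

```text
[ 498.691 -192.258  234.504] [-3.14  -0.29  -2.806] [-0.448  0.478  1.438 -0.206  1.435 -2.306] 0.6800012524090565 [ 0.518 -0.072 -1.625]
  tool-frame plane 8803 [ 11.614  -0.633 -23.502] [-0.984  0.     0.176] lo [  5.156 -29.271 -54.356] hi [22.553 28.37  38.438]
  tool-frame plane 6611 [ -7.024   0.197 -51.996] [-0.182  0.022 -0.983] lo [-21.112 -28.906 -55.244] hi [  9.991  29.575 -48.745]
turn [-0.12  0.26  0.06] shift m [ 0.001 -0.001  0.003]
turn [-0.12  0.26  0.06] shift m [-0.037 -0.001  0.01 ]
turn [-0.12  0.26  0.06] shift m [-0.045 -0.001  0.012]
```

View pics/v6.png

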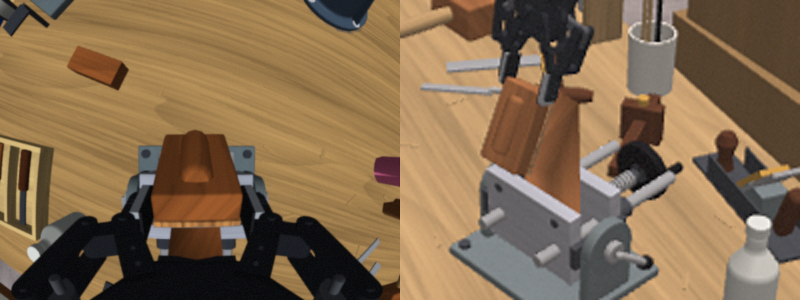

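jog_arm(commands=[[[-0.1,0.3,0],[-0.01,-0.001,0.004],40],[[-0.1,0.3,0],[-0.025,-0.001,0.007],40],[[-0.1,0.3,0],[-0.037,-0.001,0.01],40],[[-0.1,0.3,0],[-0.041,-0.001,0.011],40],[[-0.1,0.3,0],[-0.041,-0.001,0.011],40],[[-0.1,0.3,0],[-0.041,-0.001,0.011],40]])

```text
time_s: 13.05
tool_pos: [533.1, -182.3, 211.9]
eef_rot: [3.141, -0.296, -2.807]
wrist_force: [0.1, -0.4, -2.2]
width: 0.671
grip_force: 77.0
```

```bash
python3 - <<'E'
from h import *
np.set_printoptions(precision=3,suppress=True)
s=state(); print(s['tool_pos'],s['eef_rot'],s['wrist_force'],s['wrist_force']@N)
R0=R.from_euler('xyz',s['eef_rot']).as_matrix(); Fn=np.array([-12.1,0,.3])
e=s['tool_pos']+R0@Fn-C; print('off normal',e@N,'along slope',e@X,'lat',e@np.cross(N,X))
O=ori(AZ,np.radians(10.4)-np.arcsin(N[2])); print('ang err',np.degrees(R.from_matrix(R0.T@O).as_rotvec()))
print('-N in tool',-R0.T@N)
E
```

```text
[ 533.065 -182.335  211.899] [ 3.141 -0.296 -2.807] [ 0.096 -0.368 -2.234] -0.9959763736822596
off normal 7.279357220752053 along slope 0.2777070931109927 lat 1.148781971063889
ang err [ 0.015 -0.086  0.007]
-N in tool [-0.984 -0.     0.179]
```

jog_arm(commands=[[[0,0,0],[-0.002,0.001,0.0004],40],[[0,0,0],[-0.004,0.001,0.0007],40],[[0,0,0],[-0.005,0.001,0.0009],40],[[0,0,0],[-0.005,0.001,0.0009],40]])

```text
time_s: 13.55
tool_pos: [537.2, -179.8, 209.4]
eef_rot: [3.141, -0.295, -2.807]
wrist_force: [-0.4, 0.0, -1.2]
width: 0.678
grip_force: 77.0
```

jog_arm(commands=[[[0,0,0],[-0.001,0,0.0002],40],[[0,0,0],[-0.001,0,0.0002],40],[[0,0,0],[-0.001,0,0.0002],40]])

```text
time_s: 13.92
tool_pos: [538.0, -179.5, 209.0]
eef_rot: [3.141, -0.295, -2.807]
wrist_force: [0.2, 0.2, -1.5]
width: 0.678
grip_force: 77.0
```

jog_arm(commands=[[[0,0,0],[-0.001,0,0.0002],40],[[0,0,0],[-0.001,0,0.0002],40]])

```text
time_s: 14.18
tool_pos: [538.8, -179.3, 208.5]
eef_rot: [3.141, -0.296, -2.807]
wrist_force: [0.6, -1.3, -0.9]
width: 0.677
grip_force: 77.0
```

jog_arm(commands=[[[0,0,0],[-0.001,0,0.0002],40],[[0,0,0],[-0.001,0,0.0002],40]])

```text
time_s: 14.42
tool_pos: [539.0, -179.2, 208.4]
eef_rot: [3.141, -0.297, -2.807]
wrist_force: [-3.5, -0.2, 1.6]
width: 0.676
grip_force: 77.2
```

jog_arm(commands=[[[0,0,0],[-0.0005,0,0.0001],40],[[0,0,0],[-0.0005,0,0.0001],40],[[0,0,0],[-0.0005,0,0.0001],40]])

```text
time_s: 14.8
tool_pos: [539.0, -179.2, 208.4]
eef_rot: [3.141, -0.298, -2.807]
wrist_force: [-4.7, -1.1, 4.2]
width: 0.679
grip_force: 77.4
```

```bash
python3 - <<'E'
from h import *
np.set_printoptions(precision=3,suppress=True)
s=state(); R0=R.from_euler('xyz',s['eef_rot']).as_matrix()
print(s['time_s'],'F tool',R0.T@s['wrist_force'],'FN',s['wrist_force']@N,'T world',s['wrist_torque'],'T tool',R0.T@s['wrist_torque'])
im,d=look("wrist","w7"); W=cloud("wrist",d); T=(W-s['tool_pos'])@R0
P=T[(d>0)&(abs(T[...,1])<35)&(T[...,0]>-22)&(T[...,0]<60)&(T[...,2]>-60)&(T[...,2]<60)]
for _ in range(2):
    c,nn,k=plane(P,1.2); q=P[k]; print(k.sum(),c,nn,'world n',R0@nn,'lo',np.percentile(q,1,0),'hi',np.percentile(q,99,0)); P=P[~k]
e=s['tool_pos']+R0@np.array([-12.1,0,.3])-C; print('off',e@N,e@X,e@np.cross(N,X))
print('N',N,'X',X)
a,_=look("side","s7")
b,_=look("scene","c7")
cv2.imwrite('pics/v7.png',np.hstack([cv2.resize(im[200:440,160:480],(400,300),interpolation=cv2.INTER_CUBIC),cv2.resize(a[215:305,310:430],(400,300),interpolation=cv2.INTER_CUBIC)]))
E
```

```text
14.8 F tool [ 5.842  0.551 -2.553] FN 6.201142613936209 T world [-0.256  0.882 -0.109] T tool [-0.077  0.917  0.091]
8807 [ 11.777  -0.524 -23.379] [-0.984  0.001  0.179] world n [ 0.838  0.292 -0.46 ] lo [  5.175 -29.205 -54.392] hi [22.9   28.492 38.512]
6600 [ -6.941   0.454 -51.963] [-0.176  0.024 -0.984] world n [0.424 0.172 0.889] lo [-21.084 -28.705 -54.959] hi [  9.919  29.787 -48.708]
off -0.2002523620071532 0.3890056215777352 0.14255962471153424
N [-0.84  -0.292  0.458] X [-0.433 -0.15  -0.889]
```

View pics/v7.png

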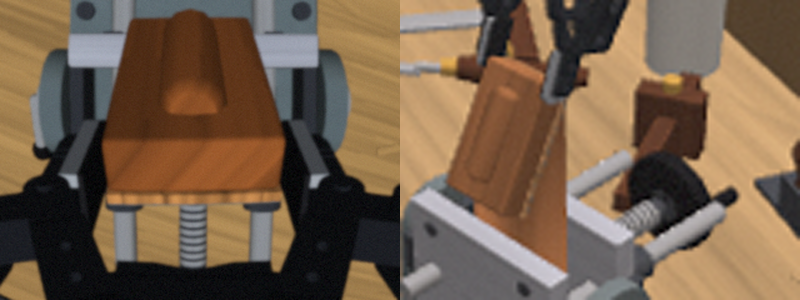

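The views show the block lying on the bevel: the wrist crop has it over the leg at (195,100), and the side crop has its sole against the wood at (530,170). I'll press slightly more and see where the pressure sits.

jog_arm(commands=[[[0,0,0],[-0.0006,0,0.0001],40],[[0,0,0],[-0.0006,0,0.0001],40],[[0,0,0],[-0.0006,0,0.0001],40],[[0,0,0],[-0.0006,0,0.0001],40]])

```text
time_s: 15.45
tool_pos: [539.0, -179.2, 208.4]
eef_rot: [3.141, -0.299, -2.807]
wrist_force: [-6.4, -1.3, 4.9]
width: 0.677
grip_force: 77.5
```

```bash
python3 - <<'E'
from h import *
np.set_printoptions(precision=4,suppress=True)
s=state(); R0=R.from_euler('xyz',s['eef_rot']).as_matrix()
print(s['time_s'],s['tool_pos'],s['eef_rot'],'F tool',R0.T@s['wrist_force'],'FN',s['wrist_force']@N,'T tool',R0.T@s['wrist_torque'])
E
```

```text
15.45 [ 538.9505 -179.2212  208.3989] [ 3.1413 -0.2992 -2.8072] F tool [ 7.6154  0.8808 -2.7545] FN 7.980452796154037 T tool [-0.0197  1.1021  0.1136]
```

jog_arm(commands=[[[0,0,0],[0,0,0],40],[[0,0,0],[0,0,0],40],[[0,0,0],[0,0,0],40],[[0,0,0],[0,0,0],40]])

```text
time_s: 15.95
tool_pos: [538.9, -179.2, 208.4]
eef_rot: [3.141, -0.299, -2.807]
wrist_force: [-6.1, -2.4, 6.5]
width: 0.675
grip_force: 77.5
```

```bash
python3 - <<'E'
from h import *
s=state(); print(s['time_s'],s['wrist_force']@N,s['qvel'].round(4),s['grip_force'])
print(job_done())
E
```

```text
15.95 8.759418275878744 [-0.      0.0014 -0.0006 -0.0008  0.0009  0.0011] 77.51189118716866
the job is handed in; nothing more can be done
None
```

I handed the job in at about 16 s with the flat-soled block still gripped and lying on the bevel: centred within about 0.5 mm, about 0.2° off flush by the wrist camera, pressed with about 9 N and kept still; the verdict was not shown.

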